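# Draw out the telescoping dusting brush one-handed on the bench peg

## Robot

A 7-joint arm with a two-finger parallel gripper is mounted at the origin on the work surface. World frame = base frame: x ahead of the robot, y to its left, z up, the work surface at z = 0. Lengths are in m, angles in rad, forces in N, time in s.
With the tool pointing down it reaches from about 0.4 to 0.925 m from the base axis. Payload 5.6 kg.
Tool frame: the origin (TCP) lies between the finger pads; the fingertips stand 11 mm ahead of it and the grasp point (between the pads) lies 8 mm behind it (robot.tip_reach is the distance from the TCP to the fingertips, in m); z points along the fingers, y is the line along which they close (so a half turn about z gives the same grasp; the last joint's range is limited). The gripper opens to 85 mm and grips with 20 to 120 N. Pads are 22 mm wide; open, the fingers measure 114 mm over their backs; the gripper's body (76 mm by 85 mm) begins 54 mm behind the grasp point. The pads swing forward as they close: fully open they stand 13 mm farther back than shut.
Start: joints at [1.265, 0.468, -0.012, 1.603, 0.006, 1.071, -0.056], TCP at [0.169, -0.628, 0.203] pointing down, gripper open.
Joint ranges: [-2.53, 2.53], [-0.31, 2.02], [-1.57, 1.55], [0.28, 2.44], [-1.29, 4.43], [0.15, 1.84], [-2.92, 2.92]. Speed limits (rad/s): [2.57, 2.57, 3.14, 3.14, 3.14, 3.14, 3.14].

## Interface

Orientations are given as a unit quaternion [w, x, y, z].
In Python, from bench import robot gives the robot as it stands. The module is installed in compiled form; this text tells all that it offers.
- The arm moves only by the tool jog_arm, never from a script. Its argument "targets" is a list of rows, each a list of 6 numbers: the shift along the tool's x, y, z in units of 0.4 m (1.0 is 0.4 m), then the turn, a rotation vector about the tool's x, y, z in units of pi/4 rad (1.0 is pi/4 rad). In form: [[x, y, z, rx, ry, rz], ...]. A call has 1 to 20 rows; each row is the pose to reach, as a shift and turn from the pose commanded when the call began, along the tool's axes at that moment; what a row does not reach only later rows make up. A row lasts 1/10 s, in which the tool goes at most 50 mm and 8.59 degrees, less where a joint would pass 70% of its speed; a pose out of reach is approached as far as the arm can. A call with a number of a shift or a turn outside -1 to 1 is refused whole. A call with a gripper value outside its range is refused whole. "grip" is the gripper command: -1 is shut, 1 is fully open, values between are in proportion, set as the call begins (left out, the last holds). The fingers move at their own pace and stop on an object; "force" is the grip in N (left out, the last holds). Time passes only in rows, so rows that repeat a pose let the fingers close. It gives the time, the measured TCP pose, the force, the opening and the grip force at its end, in the units of the state.
- robot.read_state(): the state, without advancing time (a new reading comes with each control period).
- robot.read_camera(name): name is "side" or "top"; returns a dict with "pixels" (420x560x3 uint8, red, green, blue), "camera_matrix" (3x3 intrinsics, pixels), "position" and "rotation" of the camera in the world. Camera axes: x right, y down, z forward; pixel columns grow to the right and rows downward; lengths in m; the calibration is good to about 2 mm. A picture is of the moment at which its call begins. There is no depth.
- robot.hand_in(): hands the job in; it is judged then, once.
The state is a dict: "t": time; "joint_pos": joint angles; "joint_vel": joint speeds; "joint_efforts": joint torques, N m; "position": TCP position; "tcp_rot": TCP orientation; "force": force on the tool from outside, world axes, zero at the start; "torque": the same for the moment, N m; "finger_gap": opening from 0.0 (shut) to 1.0 (fully open); "grasp_force": force on a finger pad.
Only numpy, scipy, OpenCV 4.12 (cv2) and the standard library are available. Lean on these libraries where they do the work, as an engineer would, in place of code of your own. Each camera call takes 0.05 s, during which the arm holds its last target. There are 200 camera calls.

## Task

Hook the hanging eye of the telescoping dusting brush over the steel bench peg, so that the peg takes the pull. Then press the red button on its collar and pull the brush out past the first stop to the second one, fully extended, with the eye still on the peg. Lift it off the peg and finish holding it up in the gripper, every part at least 10 cm above the bench and still fully extended, ready to dust the piles; leave the sawn blanks, the glue bottle and the sanding block where they are.

Things in the scene. Friction and masses are not known exactly. Their poses are not given: they have to be found in the camera images.
- brush_grip (a point): Middle of the dusting brush's blue barrel (34 mm wide, 32 high), on its axis, 18 mm above the underside; near the centre of mass while shut. Axes: x along the brush to the bristles, y to the red button's side, z up as it lies. The barrel runs from 56 mm behind to 70 mm ahead; then a shoulder and the 76 mm wide, 36 mm high head. All one rigid piece; the rod slides out of its rear. In all 0.34 kg.
- brush_collar (a point): Centre of the black locking collar at the rear end of the barrel, on the axis, 75 mm behind brush_grip (same axes, same rigid piece). A block 40 mm long, 36 mm wide (y) and 36 mm high: pinched across y, one finger presses the red button and the other bears on the plain side. Here the brush is held to be drawn out.
- button_face (a point): Centre of the outer face of the red lock button, on the +y side of the collar, level with brush_collar; the button is 16 mm long, 14 mm high and stands 5 mm proud of the collar. It springs back when let go.
- brush_button (a joint): Travel of the red button in m: 0 = out, 0.005 = pressed flush with the collar (about 5 N). Pressed 4 mm or more it frees the rod; let go, it locks the rod at the next stop it meets.
- brush_rod (a joint): How far the 18 mm aluminium rod is drawn out of the barrel, m: 0 = shut and locked (the start), 0.060 = first stop, 0.120 = second stop, also the end of its travel. Dark rings on the rod mark the stops. While the button is held in, it slides against about 2.5 N of friction, passes the first stop freely and stays where it is put.
- brush_eye (a point): Centre of the hanging eye's hole at the rear end of the rod, on the brush's axis: a flat black ring, level as the brush lies, hole 26 mm, outside 42 mm, 10 mm thick. 65 mm behind brush_collar while shut (140 mm behind brush_grip), and farther by joint brush_rod when drawn out. A 22 mm round end cap joins it to the rod; while shut the collar begins 45 mm ahead of the eye.
- brush_head (a point): Middle of the ends of the bristles, 165 mm ahead of brush_grip on the axis.
- peg_top (a point): Top of the upright steel bench peg, fixed to the bench: 14 mm in diameter, top 55 mm above the bench (slightly tapered over the last 4 mm), on a 56 mm square, 5 mm thick floor plate. z up.
- blank_low_mid (a point): Bystander: centre of the lower of two sawn wooden car blanks lying on each other, each 110 x 65 x 20 mm, loose.
- blank_top_mid (a point): Bystander: centre of the upper wooden car blank, loose on the lower one.
- glue_mid (a point): Bystander: middle of a standing white glue bottle, 52 mm in diameter, 150 mm tall, loose.
- sander_mid (a point): Bystander: centre of a cork sanding block, 107 x 64 x 36 mm, loose.
Mind the look-alikes: they are no part of the job. There is more than one size of the part that bears peg_top; the job needs the largest.

How it is judged:
On the way, in this order (a step that is already met when the one before it is completed fails the run):
1. the eye is hooked over the peg, down below the peg's top, with the brush still shut (horizontal distance between brush_eye and peg_top below 0.01 m and height (world z) of brush_eye below 0.042 m and value of joint brush_rod below 0.03 m), for 0.2 s.
2. the brush is drawn out to its second stop, in the gripper, with the eye still on the peg (value of joint brush_rod above 0.114 m and horizontal distance between brush_eye and peg_top below 0.012 m and height (world z) of brush_eye below 0.05 m and contact force between the fingers and brush above 1 N), for 0.2 s.
At the end, for the whole second after the job is handed in: The brush is held still in the gripper, drawn out to its second stop (at least 114 of 120 mm), off the peg and with its eye, grip and bristle ends all at least 80 mm above the bench (the peg is 55 mm high); the two blanks, the glue bottle and the sanding block are within 20 mm of where they were (value of joint brush_rod above 0.114 m and contact force between the fingers and brush above 1 N and height (world z) of each of brush_eye, brush_grip, brush_head above 0.08 m and contact force between brush and peg below 0.2 N and linear speed of brush below 0.05 m/s and distance of each of blank_low_mid, blank_top_mid, glue_mid, sander_mid from where it was at the start of the episode below 0.02 m); the arm keeps its last pose, push and grip.
It fails at once if a blank, the glue bottle or the sanding block is knocked more than 30 mm away (distance of any of blank_low_mid, blank_top_mid, glue_mid, sander_mid from where it was at the start of the episode above 0.03 m).
It also fails if it takes over 54 s, if anything falls off the work surface, if the arm or the gripper's body presses on something with over 40 N, if the wrist force passes 120 N, or if a joint passes its speed limit or range.

## Working session

There is one attempt and no reset: what is moved stays moved. The work goes in short steps, Python scripts to look and compute and a tool call to move; the robot and the scene stay as the last step left them, time stands still between calls to the robot, and variables do not carry over. Pictures are saved under pics/ and viewed, at most 10 in all, crops included, and the job is handed in when it is done.

Besides the shell and the picture viewer there is one more tool, called after ">>>" by a JSON object that holds its "op" and its "data", one argument or row to a line. jog_arm: Moves the arm, as the interface text tells. Shifts and turns lie within -1 to 1; 1 stands for 0.4 m of shift or pi/4 rad of turn. Its arguments: {"type":"object","properties":{"targets":{"type":"array"},"grip":{"type":"number"},"force":{"type":"number"}},"required":["targets"]}

```bash
mkdir -p pics; cat > h.py <<'E'
import numpy as np, cv2
from bench import robot
def cam(n):
    return robot.read_camera(n)
def save(c,f,box=None,s=1):
    im=c["pixels"][:,:,::-1]
    if box: im=im[box[1]:box[3],box[0]:box[2]]
    cv2.imwrite(f,cv2.resize(im,None,fx=s,fy=s,interpolation=cv2.INTER_CUBIC))
def ray(c,u,v,z):
    K=np.array(c["camera_matrix"]);R=np.array(c["rotation"]);p=np.array(c["position"])
    d=R@np.linalg.inv(K)@[u,v,1.]
    return p+d*(z-p[2])/d[2]
def proj(c,X):
    K=np.array(c["camera_matrix"]);R=np.array(c["rotation"]);p=np.array(c["position"])
    q=K@(R.T@(np.array(X)-p)); return q[:2]/q[2]
E
python3 - <<'E'
from h import *
for n in("top","side"):
    c=cam(n);save(c,f"pics/{n}0.png",None,1.4);print(n,c["position"],c["rotation"],c["camera_matrix"])
s=robot.read_state();print(s)
E
```

```text
top [ 0.50433599 -0.06620809  1.20244795] [-0.01346012  0.71273749 -0.70115874  0.01416044] [[383.67112752   0.         289.31303438]
 [  0.         383.67112752 212.89576122]
 [  0.           0.           1.        ]]
side [0.11643943 0.73920208 0.57069064] [ 0.13430943 -0.20516405  0.83149828 -0.49847698] [[402.66381161   0.         272.41727982]
 [  0.         402.66381161 214.63748562]
 [  0.           0.           1.        ]]
{'t': 0.1, 'joint_pos': array([ 1.26501944,  0.46830885, -0.01159103,  1.60352483,  0.00603756,
        1.07142615, -0.05630027]), 'joint_vel': array([-2.88254610e-05, -1.55542483e-03,  2.87636584e-04, -2.78992843e-03,
       -2.67185178e-03,  9.09180062e-04,  9.47687194e-04]), 'joint_efforts': array([ 1.31990342e-03, -5.33514476e+01,  2.15795240e-02, -2.51962548e+01,
        1.15038190e-02,  4.27399791e-03,  3.25977351e-05]), 'position': array([ 0.16861774, -0.6271773 ,  0.20262361]), 'tcp_rot': array([-7.96036114e-04,  9.91384369e-01,  1.30982313e-01, -1.83586654e-04]), 'force': array([-0.04463874, -0.63007064, -0.07516443]), 'torque': array([0.02435879, 0.01957038, 0.0094852 ]), 'grasp_force': 0.0, 'finger_gap': 1.00150811326616}
```

```bash
python3 - <<'E'
s=open('h.py').read()
s=s.replace('R=np.array(c["rotation"])','R=rot(c["rotation"])').replace('def cam','from scipy.spatial.transform import Rotation as Ro\ndef rot(q): return Ro.from_quat(np.roll(q,-1)).as_matrix()\ndef cam',1)
open('h.py','w').write(s)
E
```

```text
(no output)
```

View pics/top0.png

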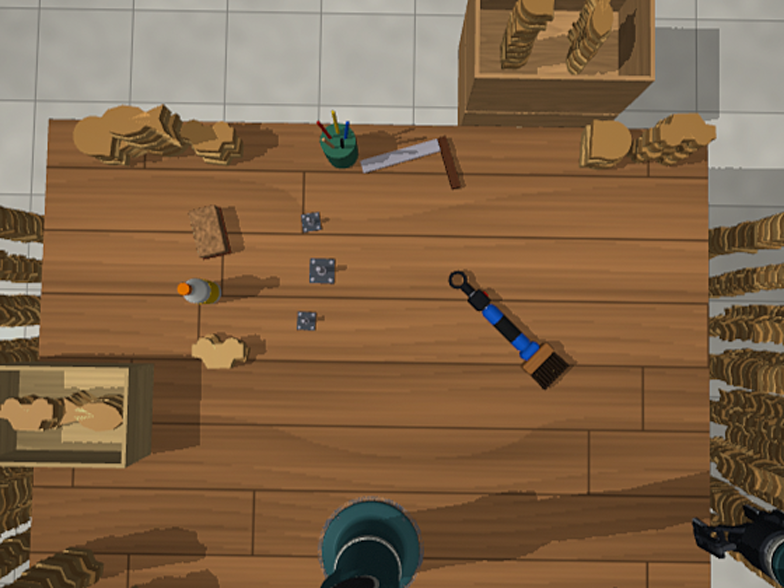

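View pics/side0.png

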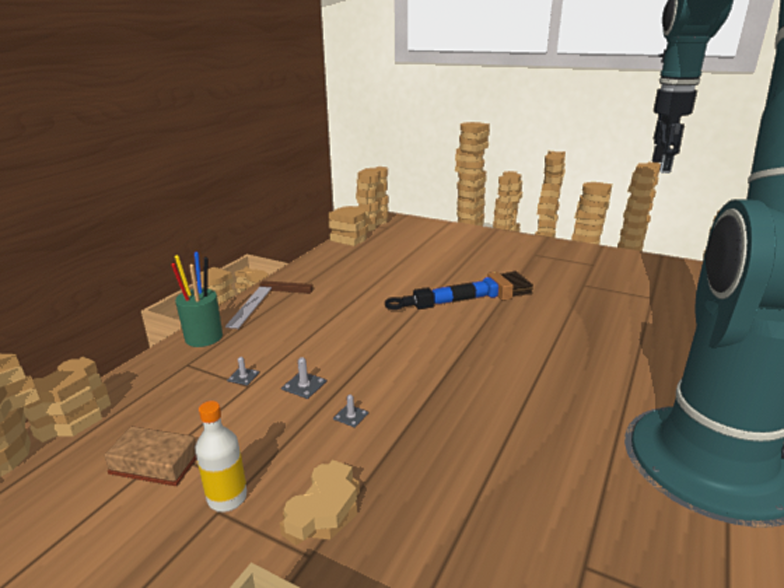

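Top view (1.4x): three pegs at (312,222), (322,270) and (307,321). The middle one has the largest plate and is tallest in the side view at (303,375), so I'm choosing it. The brush runs from the eye at (458,280) to the bristles at (550,370). Brush look-alikes are the saw at (410,155) and the pens at (340,145), neither of which fits the description. Next is the close crop, with measurements.

```bash
python3 - <<'E'
from h import *
c=cam("top");d=cam("side")
a=cv2.resize(c["pixels"][130:285,205:415,::-1],None,fx=3.7,fy=3.7,interpolation=cv2.INTER_CUBIC)
cv2.imwrite("pics/crop1.png",a)
def blobs(c,m,box,mn=6):
    mm=np.zeros(m.shape,np.uint8);x0,y0,x1,y1=box;mm[y0:y1,x0:x1]=m[y0:y1,x0:x1]
    n,l,s,ce=cv2.connectedComponentsWithStats(mm)
    return [(s[i,4],ce[i].round(1),s[i,:4]) for i in range(1,n) if s[i,4]>=mn]
h=cv2.cvtColor(c["pixels"],cv2.COLOR_RGB2HSV)
box=(310,180,415,285)
blue=cv2.inRange(h,(100,120,60),(130,255,255));red=cv2.inRange(h,(0,180,90),(5,255,255))|cv2.inRange(h,(172,150,60),(180,255,255))
blk=cv2.inRange(c["pixels"],(0,0,0),(48,48,48))
for n,m in(("blue",blue),("red",red),("blk",blk)):
    for b in blobs(c,m,box,3): print(n,b,ray(c,*b[1],0.03 if n=="blue" else .02).round(4))
# gray pegs plates (low saturation)
g=cv2.inRange(h,(85,15,30),(130,130,200))
for b in blobs(c,g,(205,140,250,245),10): print("plate",b,ray(c,*b[1],0.005).round(4))
# brush axis
ys,xs=np.nonzero(blue[:, :]);k=(xs>310)&(xs<415)&(ys>180)&(ys<285)
P=np.array([ray(c,u,v,.018+.012)[:2] for u,v in zip(xs[k],ys[k])])
m=P.mean(0);w,V=np.linalg.eigh(np.cov((P-m).T));print("axis",m,V[:,1],np.degrees(np.arctan2(*V[::-1,1])), np.ptp((P-m)@V[:,1]),np.ptp((P-m)@V[:,0]))
# eye: ring outline
e=blk.copy();print("black profile")
E
```

```text
blue (np.int32(136), array([351.3, 224.1]), array([345, 217,  14,  15], dtype=int32)) [ 0.519  -0.2569  0.03  ]
blue (np.int32(215), array([374.7, 247.2]), array([365, 238,  20,  20], dtype=int32)) [ 0.4498 -0.329   0.03  ]
red (np.int32(4), array([346.8, 209.5]), array([346, 208,   3,   4], dtype=int32)) [ 0.564  -0.2442  0.02  ]
blk (np.int32(263), array([336.7, 209.2]), array([321, 194,  30,  28], dtype=int32)) [ 0.5644 -0.213   0.02  ]
blk (np.int32(177), array([362.3, 234.4]), array([353, 225,  19,  19], dtype=int32)) [ 0.488  -0.2927  0.02  ]
blk (np.int32(337), array([392.3, 264.3]), array([380, 252,  27,  26], dtype=int32)) [ 0.3979 -0.3856  0.02  ]
plate (np.int32(126), array([221.9, 158.4]), array([215, 152,  14,  14], dtype=int32)) [0.7189 0.1474 0.005 ]
plate (np.int32(248), array([229.7, 193.1]), array([221, 185,  18,  17], dtype=int32)) [0.6101 0.1205 0.005 ]
plate (np.int32(131), array([218.5, 228.9]), array([212, 223,  13,  13], dtype=int32)) [0.4976 0.1529 0.005 ]
axis [ 0.4766285  -0.30104897] [0.6922355  0.72167168] 46.19267039848817 0.14417284895708984 0.04537682805527016
black profile
```

View pics/crop1.png

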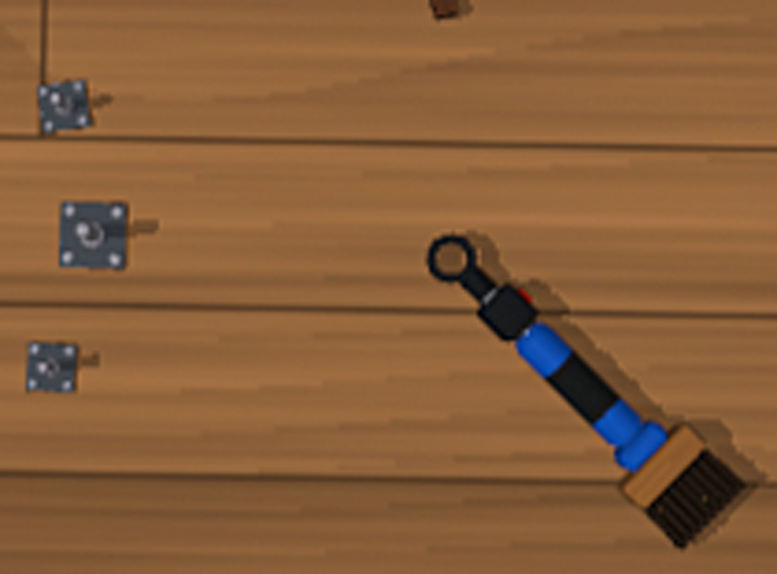

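The crop shows the largest plate, with the peg at its centre, at crop (94,235). The eye ring is at (451,258), the collar at (507,312), and the red button on the upper right side at (525,294). Bristle ends are at about (715,517).

```bash
python3 - <<'E'
from h import *
c=cam("top");d=cam("side")
px=lambda u,v:(u/3.7+205-.36,v/3.7+130-.36)
eye=ray(c,*px(451,258),.023);col=ray(c,*px(507,312),.036);head=ray(c,*px(715,517),.03);plate=ray(c,*px(94,235),.005)
for n,X in(("eye",eye),("col",col),("head",head),("plate",plate)): print(n,X.round(4))
for a,b in((eye,col),(eye,head)): v=(b-a)[:2];print(np.linalg.norm(v),np.degrees(np.arctan2(v[1],v[0])))
# side view: peg top and eye, collar
print("side pred pegtop",proj(d,[*plate[:2],.055])*1.4,"base",proj(d,[*plate[:2],.005])*1.4,"eye",proj(d,eye)*1.4,"collar",proj(d,col)*1.4)
print("top pred pegtop crop",(proj(c,[*plate[:2],.055])-[205,130]+.36)*3.7)
s=robot.read_state();R=rot(s["tcp_rot"]);print(R.round(4),s["position"])
w=(eye-head)[:2];u=-w/np.linalg.norm(w)
C=eye[:2]+u*.065
print("C",C,(R.T@(np.array([*C,.10])-s["position"]))/.4, "turn deg", np.degrees(np.arctan2(u[1],u[0]))+90-np.degrees(np.arctan2(R[1,1],R[0,1])))
E
```

```text
eye [ 0.594 -0.181  0.023]
col [ 0.5493 -0.2263  0.036 ]
head [ 0.3837 -0.4     0.03  ]
plate [0.6099 0.1194 0.005 ]
0.063695773325117 -134.6084170219633
0.30367193245174473 -133.83841054268882
side pred pegtop [302.7295273  357.38801502] base [305.20806468 382.09203521] eye [394.52423768 300.38680445] collar [423.33846828 290.27048642]
top pred pegtop crop [ 84.55846724 229.41940562]
[[ 9.657e-01  2.597e-01 -2.000e-04]
 [ 2.597e-01 -9.657e-01  6.000e-04]
 [-1.000e-04 -6.000e-04 -1.000e+00]] [ 0.16877011 -0.62751091  0.20312598]
C [ 0.54900278 -0.22786117] [ 1.17748887 -0.71777126  0.25816256] turn deg 31.10716676142657
```

>>> {"op": "jog_arm", "data": {
  "targets": [
    [1, -0.61, 0.1, 0, 0, -0.691],
    [1, -0.61, 0.1, 0, 0, -0.691],
    [1, -0.61, 0.1, 0, 0, -0.691],
    [1, -0.61, 0.1, 0, 0, -0.691],
    [1, -0.61, 0.1, 0, 0, -0.691],
    [1, -0.61, 0.1, 0, 0, -0.691],
    [1, -0.61, 0.1, 0, 0, -0.691],
    [1, -0.61, 0.1, 0, 0, -0.691],
    [1, -0.61, 0.1, 0, 0, -0.691],
    [1, -0.61, 0.1, 0, 0, -0.691],
    [1, -0.61, 0.1, 0, 0, -0.691],
    [1, -0.61, 0.1, 0, 0, -0.691]
  ],
  "grip": 1,
  "force": 60
}}

```text
t: 1.5
position: [0.4915, -0.2884, 0.1634]
tcp_rot: [0.0, 0.92, 0.392, -0.0]
force: [-0.1, 0.4, -1.1]
finger_gap: 0.995
grasp_force: 0.0
```

```bash
cat >> h.py <<'E'
def plan(p,yaw_y=None):
    s=robot.read_state();R=rot(s["tcp_rot"])
    print("t",s["t"],"pos",s["position"].round(4),"yaw_y",np.degrees(np.arctan2(R[1,1],R[0,1])).round(2),"z",R[:,2].round(3),"gap",s["finger_gap"],s["grasp_force"],s["force"].round(1))
    print("shift",(R.T@(np.array(p)-s["position"])/.4).round(4))
    if yaw_y is not None: print("rz",-(yaw_y-np.degrees(np.arctan2(R[1,1],R[0,1])))/45)
E
python3 -c "
from h import *
plan([.5491,-.2272,.10],-43.9)"
```

```text
t 1.5 pos [ 0.4915 -0.2884  0.1634] yaw_y -43.82 z [-0.001 -0.    -1.   ] gap 0.994688823869411 0.0 [-0.1  0.4 -1.1]
shift [ 0.2102 -0.002   0.1583]
rz 0.0018564090233090902
```

>>> {"op": "jog_arm", "data": {
  "targets": [
    [0.1, 0, 0.08, 0, 0, 0],
    [0.21, -0.002, 0.158, 0, 0, 0],
    [0.21, -0.002, 0.158, 0, 0, 0],
    [0.21, -0.002, 0.158, 0, 0, 0],
    [0.21, -0.002, 0.25, 0, 0, 0],
    [0.21, -0.002, 0.3, 0, 0, 0],
    [0.21, -0.002, 0.35, 0, 0, 0],
    [0.21, -0.002, 0.375, 0, 0, 0],
    [0.21, -0.002, 0.375, 0, 0, 0],
    [0.21, -0.002, 0.375, 0, 0, 0]
  ]
}}

```text
t: 2.5
position: [0.5496, -0.2285, 0.0146]
tcp_rot: [0.001, 0.92, 0.391, 0.0]
force: [0.9, -0.6, 0.2]
finger_gap: 0.999
grasp_force: 0.0
```

```bash
python3 -c "
from h import *
plan([.5491,-.2272,.013],-43.9)
c=cam('side');save(c,'pics/s1.png',(230,140,400,260),4.5)"
```

```text
t 2.5 pos [ 0.5496 -0.2285  0.0146] yaw_y -43.94 z [ 0.001 -0.001 -1.   ] gap 0.9987163838231333 0.0 [ 0.9 -0.6  0.2]
shift [ 0.0015 -0.0031  0.0039]
rz -0.0009161806141782513
```

View pics/s1.png

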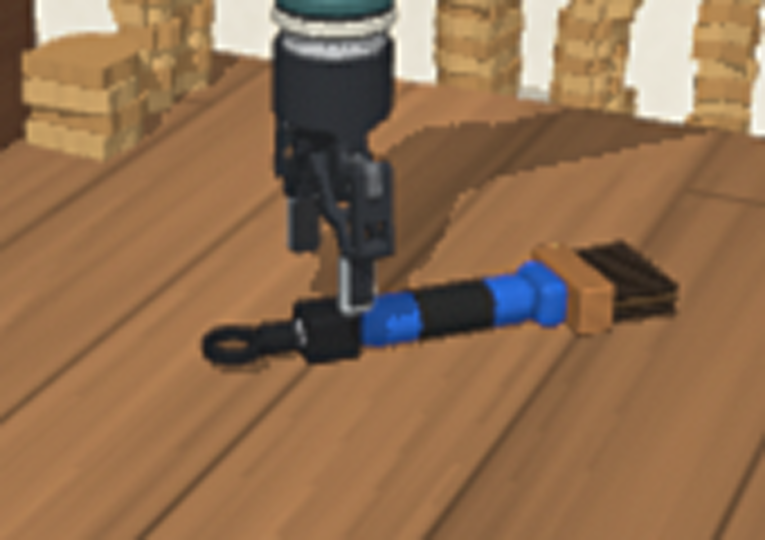

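The picture shows the near fingertip at crop (357,310), level with the collar's top edge rather than in front of it, which doesn't match the state. I'll project the expected fingertips into both views.

```bash
python3 -c "
from h import *
s=robot.read_state();R=rot(s['tcp_rot']);p=s['position'];print(s['t'])
c=cam('side');t=cam('top')
for k in(-.0425,0,.0425):
  for z in (.011,-.05,-.1):
    X=p+R@[0,k,z];print(k,z,X.round(3),((proj(c,X)-[230,140])*4.5).round(),((proj(t,X)-[290,150])*4.5).round())
save(t,'pics/t1.png',(290,150,420,280),4.5)
save(c,'pics/s2.png',(230,140,400,260),4.5)"
```

```text
2.55
-0.0425 0.011 [ 0.519 -0.199  0.004] [350. 375.] [186. 332.]
-0.0425 -0.05 [ 0.519 -0.199  0.065] [352. 290.] [196. 331.]
-0.0425 -0.1 [ 0.519 -0.199  0.115] [354. 217.] [205. 330.]
0 0.011 [ 0.55  -0.228  0.004] [325. 345.] [229. 289.]
0 -0.05 [ 0.55  -0.228  0.065] [327. 262.] [241. 285.]
0 -0.1 [ 0.55  -0.228  0.115] [328. 191.] [253. 283.]
0.0425 0.011 [ 0.581 -0.258  0.004] [302. 317.] [272. 245.]
0.0425 -0.05 [ 0.58  -0.258  0.065] [303. 236.] [286. 240.]
0.0425 -0.1 [ 0.58  -0.258  0.115] [304. 166.] [300. 235.]
```

View pics/t1.png

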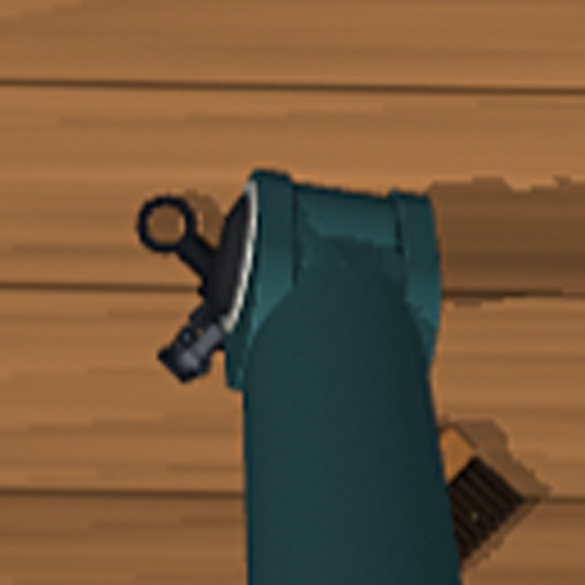

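View pics/s2.png

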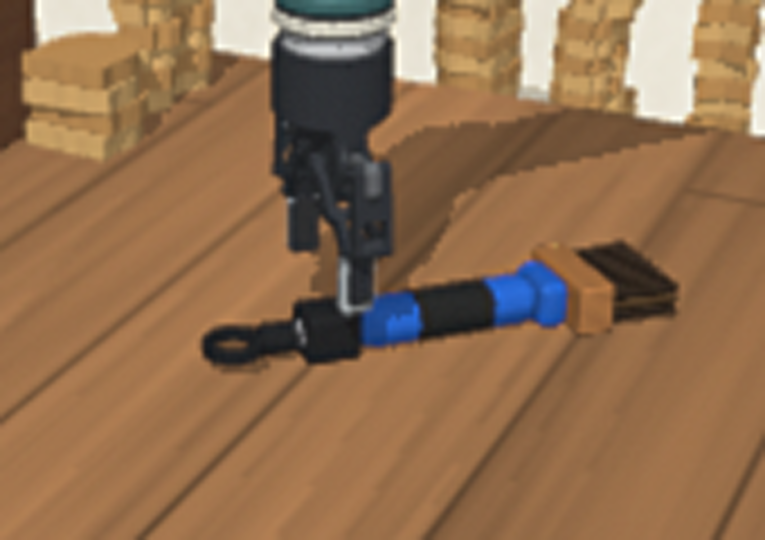

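The fingers show about 35–50 mm higher than the state implies in the side view, while their horizontal position fits. I'll check the tool length against the start picture and `tip_reach`.

```bash
python3 -c "
from h import *
print(robot.tip_reach,[a for a in dir(robot) if a[0]!='_'])
c=cam('side')
R=rot([0,.991384,.13098,0]);p=np.array([.1686,-.6272,.2026])
for k in(-.0425,0,.0425):
  for z in (.011,-.002,-.05): print(k,z,(proj(c,p+R@[0,k,z])*1.4).round(1))
im=cv2.imread('pics/side0.png')[60:190,620:720]; g=im.max(2)
m=(g<70).astype(np.uint8); print('lowest dark rows', [(620+int(x),60+int(np.nonzero(m[:,x])[0].max())) for x in range(25,75,5) if m[:,x].any()])
"
```

```text
0.011 ['IKError', 'hand_in', 'read_camera', 'read_state', 'tip_reach']
-0.0425 0.011 [658.9 194.9]
-0.0425 -0.002 [660.1 189.1]
-0.0425 -0.05 [664.9 166.9]
0 0.011 [655.2 189.3]
0 -0.002 [656.4 183.5]
0 -0.05 [661.  161.9]
0.0425 0.011 [651.7 183.9]
0.0425 -0.002 [652.9 178.3]
0.0425 -0.05 [657.3 157.2]
lowest dark rows [(655, 161), (660, 161), (665, 170), (670, 167), (675, 153), (680, 140), (685, 114), (690, 112)]
```

>>> {"op": "jog_arm", "data": {
  "targets": [
    [0, 0, 0.015, 0, 0, 0],
    [0, 0, 0.03, 0, 0, 0],
    [0, 0, 0.03, 0, 0, 0]
  ]
}}

```text
t: 3.0
position: [0.5485, -0.2267, 0.0004]
tcp_rot: [-0.001, 0.92, 0.392, -0.001]
force: [-0.1, 0.6, 0.1]
finger_gap: 1.001
grasp_force: 0.0
```

```bash
python3 -c "
from h import *
a=cv2.imread('pics/s2.png')
c=cam('side');b=cv2.resize(c['pixels'][140:260,230:400,::-1],None,fx=4.5,fy=4.5,interpolation=cv2.INTER_CUBIC);cv2.imwrite('pics/s3.png',b)
(dx,dy),r=cv2.phaseCorrelate(np.float32(a[100:300,270:400].max(2)),np.float32(b[100:300,270:400].max(2)));print('shift px',dx,dy,r)
plan([.5491,-.2272,.0],-43.9)"
```

```text
shift px 0.6660485980899864 -0.09500885064692 0.1610094836199725
t 3.05 pos [ 0.5488 -0.2268  0.0007] yaw_y -43.84 z [-0.001  0.    -1.   ] gap 1.0000427252044617 0.0 [-0.2  0.2  1.1]
shift [-0.0001  0.0013  0.0018]
rz 0.001243051105869597
```

View pics/s3.png

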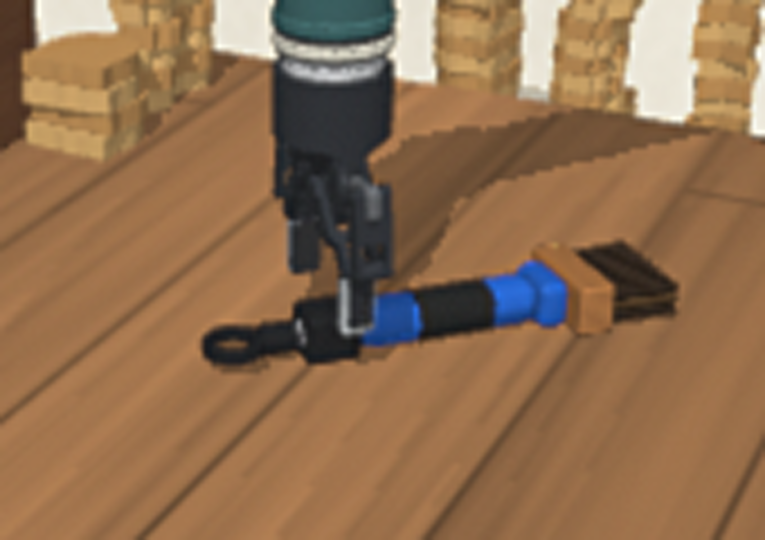

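The jog lowered the tips as commanded, to crop (355,332), with no contact. They are still about 30 mm above the bench, so the reported height reads about 30 mm too low. From here I'll judge height by the cameras and force. I'll go 18 mm lower and 5 mm toward the eye, then close.

>>> {"op": "jog_arm", "data": {
  "targets": [
    [0.012, 0, 0.015, 0, 0, 0],
    [0.012, 0, 0.03, 0, 0, 0],
    [0.012, 0, 0.045, 0, 0, 0],
    [0.012, 0, 0.045, 0, 0, 0]
  ]
}}

```text
t: 3.45
position: [0.5518, -0.2233, -0.0178]
tcp_rot: [-0.001, 0.92, 0.392, -0.001]
force: [0.4, -0.0, -0.8]
finger_gap: 0.998
grasp_force: 0.0
```

```bash
python3 -c "
from h import *
plan([.5491,-.2272,.0],-43.9)
c=cam('side');save(c,'pics/s4.png',(230,140,400,260),4.5)"
```

```text
t 3.45 pos [ 0.5518 -0.2233 -0.0178] yaw_y -43.84 z [-0.002  0.001 -1.   ] gap 0.9984513114673806 0.0 [ 0.4 -0.  -0.8]
shift [-0.0118  0.0019 -0.0444]
rz 0.0012489981891478565
```

View pics/s4.png

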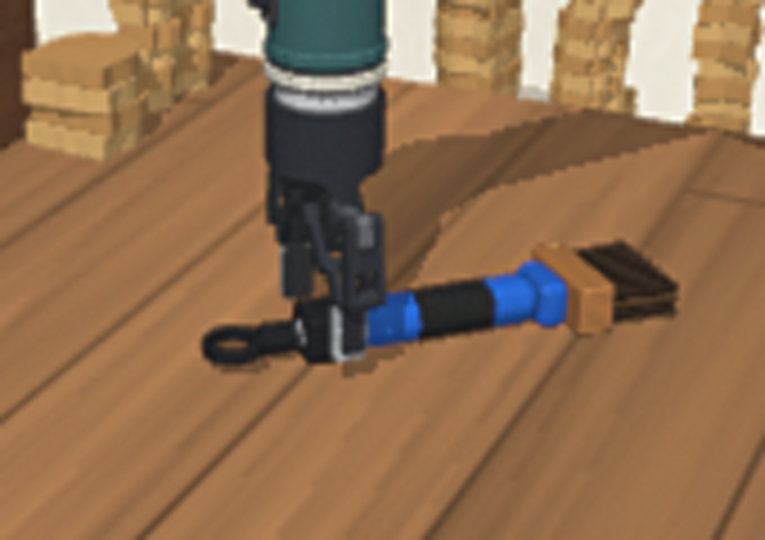

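The near tip is at crop (348,358), alongside the collar and just above the bench, so I'm closing.

>>> {"op": "jog_arm", "data": {
  "targets": [
    [0, 0, 0, 0, 0, 0],
    [0, 0, 0, 0, 0, 0],
    [0, 0, 0, 0, 0, 0],
    [0, 0, 0, 0, 0, 0],
    [0, 0, 0, 0, 0, 0],
    [0, 0, 0, 0, 0, 0],
    [0, 0, 0, 0, 0, 0],
    [0, 0, 0, 0, 0, 0]
  ],
  "grip": -1,
  "force": 80
}}

```text
t: 4.3
position: [0.5537, -0.224, -0.0154]
tcp_rot: [0.001, 0.92, 0.392, 0.001]
force: [0.6, -0.2, 4.8]
finger_gap: 0.4
grasp_force: 81.2
```

>>> {"op": "jog_arm", "data": {
  "targets": [
    [0, 0, -0.06, 0, 0, 0],
    [0, 0, -0.14, 0, 0, 0],
    [0, 0, -0.24, 0, 0, 0],
    [0, 0, -0.24, 0, 0, 0],
    [0, 0, -0.24, 0, 0, 0]
  ]
}}

```text
t: 4.8
position: [0.5526, -0.2237, 0.0799]
tcp_rot: [0.0, 0.92, 0.392, 0.0]
force: [-0.5, 0.2, -4.7]
finger_gap: 0.405
grasp_force: 80.7
```

```bash
python3 -c "
from h import *
plan([.5491,-.2272,.0],-43.9)
c=cam('side');t=cam('top')
a=cv2.resize(c['pixels'][100:260,220:400,::-1],None,fx=2.2,fy=2.2,interpolation=cv2.INTER_CUBIC)
b=cv2.resize(t['pixels'][150:310,280:460,::-1],None,fx=2.2,fy=2.2,interpolation=cv2.INTER_CUBIC)
cv2.imwrite('pics/lift.png',np.hstack([a,b]))"
```

```text
t 4.8 pos [ 0.5526 -0.2237  0.0799] yaw_y -43.87 z [ 0.001 -0.    -1.   ] gap 0.4054377085525696 80.6853548437357 [-0.5  0.2 -4.7]
shift [-0.0125 -0.0003  0.1996]
rz 0.0006829704007936736
```

View pics/lift.png

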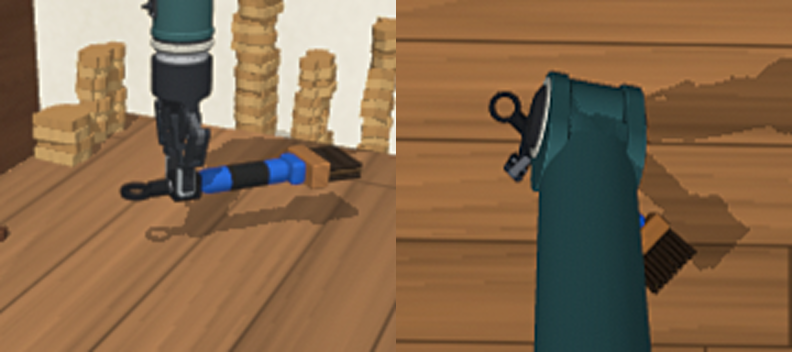

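Left panel: the brush is lifted level, with the eye at (132,190). Right panel: the eye is at (505,107). Next I'll triangulate the eye and the peg top by finding the ring's hole in both views.

```bash
cat >> h.py <<'E'
def tri(c,a,d,b):
    A=[];B=[]
    for k,(u,v) in((c,a),(d,b)):
        R=rot(k["rotation"]);p=np.array(k["position"]);r=R@np.linalg.inv(np.array(k["camera_matrix"]))@[u,v,1.];r/=np.linalg.norm(r)
        M=np.eye(3)-np.outer(r,r);A.append(M);B.append(M@p)
    X=np.linalg.solve(A[0]+A[1],B[0]+B[1]); return X
def hole(c,uv,w=14,th=60):
    "centre of the ring outline (dark contour that has a hole) near uv"
    f=8;u,v=[int(round(x)) for x in uv]
    im=cv2.resize(c["pixels"][v-w:v+w,u-w:u+w],None,fx=f,fy=f,interpolation=cv2.INTER_CUBIC)
    m=(im.max(2)<th).astype(np.uint8)
    cs,h=cv2.findContours(m,cv2.RETR_CCOMP,cv2.CHAIN_APPROX_NONE)
    k=[x for x,y in zip(cs,h[0]) if y[3]>=0 and cv2.contourArea(x)>60]
    if not k: return None
    x=max(k,key=cv2.contourArea);(cx,cy),ax,_=cv2.fitEllipse(x)
    return np.array([(cx+.5)/f-.5+u-w,(cy+.5)/f-.5+v-w]),[round(float(q)/f,1) for q in ax]
E
python3 -c "
from h import *
t=cam('top');c=cam('side')
a=hole(t,(329.5,198.6));b=hole(c,(280,186.4));print(a,b)
E=tri(t,a[0],c,b[0]);print('eye',E,proj(t,E)-a[0],proj(c,E)-b[0])
# peg top: bright metal spot near predictions
for n,k in(('top',t),('side',c)):
    u,v=proj(k,[.6099,.1194,.055]);b=proj(k,[.6099,.1194,.005]);print(n,(u,v),b)
    x,y=int(round(u)),int(round(v));q=k['pixels'][y-7:y+11,x-7:x+8];print(q.mean(2).astype(int) if n=='side' else q.mean(2).astype(int))
plan(E)
"
```

```text
(array([328.86893845, 198.50609493]), [9.5, 9.9]) (array([281.75752258, 187.58141899]), [2.7, 4.7])
eye [ 0.59094476 -0.17862439  0.1103217 ] [-0.1683698  -0.34630763] [0.3921459  0.00600315]
top (np.float64(227.50258159735134), np.float64(191.6509309593223)) [230.05397643 193.15896387]
[[ 91  73 111 104  67  71  69  70  70  72  71  74  79  75  66]
 [ 92 104 166 154  86  74  77  77  76  76  77  75  74  74 104]
 [ 89 100 168 143  79  74  76  77  77  76  77  76  74  81 135]
 [ 83  74 110  91  69  73  74  75  75  75  74  75  73  76 106]
 [ 85  68  70  71  71  69  64  68  73  74  74  75  75  74  73]
 [ 84  73  74  73  77 113 115  88  72  95  89  62  62  62  61]
 [ 80  74  75  74  99 166 166 139  71  83  96  68  51  53  54]
 [ 81  74  75  74 106 180 181 148  72  65  83 102  57  54  55]
 [ 83  76  78  76  88 133 140 104  68  66  76 116  59  52  54]
 [ 83  76  78  77  73  90 129  85  62  69  93 107  55  72  72]
 [ 93  76  77  77  74  82 123 138 125 131 118  92  67  78  78]
 [ 82  74  76  77  75  75  88 116 118 123  96  79  75  76  76]
 [ 69  70  71  72  76  75  73  72  79  81  71  74  75  7
[... 1019 characters left out ...]
81 142 113 117 119 120 120 120]
 [116 116 117 120 155 189 186 169 141 109 118 120 121 120 119]
 [118 119 118 113 149 163 150 156 139 114 119 120 120 120 120]
 [120 123 121 121 146 160 159 158 142 117 120 119 120 122 122]
 [123 122 119 122 144 160 164 158 145 121 119 120 121 122 122]
 [122 120 117 123 154 163 166 159 147 123 114 121 122 123 126]
 [119 118 116 121 147 163 165 159 150 127 115 121 124 125 122]
 [118 117 118 121 138 162 165 159 151 129 114 123 126 123 100]
 [117 120 120 121 131 161 165 160 152 131 111 125 124 100  88]]
t 5.0 pos [ 0.5512 -0.2231  0.0776] yaw_y -43.85 z [-0.003  0.001 -1.   ] gap 0.3986055905897547 80.68881914019585 [ 0.   0.4 -2.3]
shift [ 0.1489 -0.0058 -0.082 ]
```

```bash
cat >> h.py <<'E'
def eyepos(g,gs):
    t=cam('top');c=cam('side');a=hole(t,g);b=hole(c,gs)
    print(a,b)
    E=tri(t,a[0],c,b[0]);print('eye',E.round(4),(proj(t,E)-a[0]).round(2),(proj(c,E)-b[0]).round(2));return E
E
python3 -c "
from h import *
t=cam('top');c=cam('side')
P=tri(t,(226.6,191.65),c,(215.0,256));print('peg',P,proj(t,P),proj(c,P))
E=np.array([.5909,-.1786,.1103])
s=robot.read_state();R=rot(s['tcp_rot']);d=np.array([*(np.array([.6095,.1205])-E[:2]),0]);print(s['t'],d,(R.T@d/.4).round(3))
"
```

```text
peg [0.61043849 0.12252631 0.05462749] [226.48435046 191.46657585] [215.28084363 256.02272321]
5.1 [0.0186 0.2991 0.    ] [ 0.571 -0.484  0.001]
```

>>> {"op": "jog_arm", "data": {
  "targets": [
    [0.05, -0.043, 0, 0, 0, 0],
    [0.13, -0.11, 0, 0, 0, 0],
    [0.21, -0.178, 0, 0, 0, 0],
    [0.29, -0.246, 0, 0, 0, 0],
    [0.37, -0.314, 0, 0, 0, 0],
    [0.45, -0.382, 0, 0, 0, 0],
    [0.52, -0.442, 0, 0, 0, 0],
    [0.572, -0.486, 0, 0, 0, 0],
    [0.572, -0.486, 0, 0, 0, 0],
    [0.572, -0.486, 0, 0, 0, 0],
    [0.572, -0.486, 0, 0, 0, 0]
  ]
}}

```text
t: 6.2
position: [0.5708, 0.0745, 0.0789]
tcp_rot: [0.0, 0.92, 0.391, -0.001]
force: [-0.0, -0.1, -3.8]
finger_gap: 0.404
grasp_force: 80.7
```

```bash
python3 -c "
from h import *
t=cam('top');c=cam('side')
q=[.610,.1215,.11];print(proj(t,q),proj(c,q))
E=eyepos(proj(t,q),proj(c,q))
plan([0,0,0]);s=robot.read_state();R=rot(s['tcp_rot'])
d=np.array([.6102,.1215,0])-[E[0],E[1],0];print(d.round(4),(R.T@d/.4).round(4))
cv2.imwrite('pics/hov.png',np.hstack([cv2.resize(k['pixels'][int(v)-20:int(v)+30,int(u)-25:int(u)+25,::-1],None,fx=8,fy=8,interpolation=cv2.INTER_CUBIC) for k,(u,v) in((t,proj(t,q)),(c,proj(c,q)))]))
"
```

```text
[223.69270869 189.78625038] [213.61042885 235.23016644]
None (array([213.67184448, 233.74002743]), [3.7, 10.6])Traceback (most recent call last):
  File "<string>", line 5, in <module>
    E=eyepos(proj(t,q),proj(c,q))
  File "h.py", line 42, in eyepos
    E=tri(t,a[0],c,b[0]);print('eye',E.round(4),(proj(t,E)-a[0]).round(2),(proj(c,E)-b[0]).round(2));return E
            ~^^^
TypeError: 'NoneType' object is not subscriptable
```

```bash
python3 -c "
from h import *
t=cam('top');c=cam('side')
q=[.610,.1215,.11];u,v=proj(t,q)
x,y=int(round(u)),int(round(v));print(x-11,y-11);print(t['pixels'][y-11:y+12,x-11:x+12].max(2).astype(int))
u,v=proj(c,q);x,y=int(round(u)),int(round(v));print(x-14,y-8);print(c['pixels'][y-8:y+9,x-14:x+15].max(2).astype(int))
for th in(25,30,35,40,45,50): print(th,hole(t,proj(t,q),14,th),hole(c,proj(c,q),14,th))
"
```

```text
213 179
[[ 69  70  70  72  73  75  75  76  77  80  78  66  49  78  74  74  76  76
   77  77  69  73 137]
 [ 72  72  75  75  76  78  78  79  81  81  82  75  49  83  74  75  76  76
   75  77  72  52 114]
 [ 75  75  77  79  79  79  80  80  81  81  82  82  62  77  74  76  76  75
   76  77  74  54  97]
 [ 78  78  79  79  81  81  82  82  84  84  84  83  66  65  75  76  75  76
   75  77  75  63  80]
 [ 80  80  81  81  82  83  83  82  84  84  86  86  76  51  77  76  76  76
   76  76  78  70  49]
 [ 81  82  83  83  83  83  84  85  86  85  87  89  85  62  82  76  75  76
   75  76  75  73  47]
 [ 83  84  84  84  85  85  85  86  86  88  87  88  87  71  76  76  76  77
   76  75  77  75  53]
 [ 84  85  85  85  86  87  88  88  88  89  90  91  91  80  69  75  76  76
   76  75  76  77  67]
 [ 85  87  87  88  88  87  89  90  90  85  84  78  79  74  57  77  76  75
   76  76  76  79  77]
 [ 87  89  89  88  91  90  83  84  77  76  75  70  69  68  63  85  76  76
   76  77  78  81  79]
 [ 88  89  90  86  84  76  71  71  66  70  73  70  69  70  71  83  78  78
   78  79  80  83  83]
 [ 89  83  80  72  71  66
[... 2721 characters left out ...]
 [164 165 167 168 167 166 161 154 148 124 122  98  96  95 100 124 131 158
  161 153 138 116 131 160 169 171 170 171 169]
 [165 167 168 167 161 157 154 158 161 159 161 158 159 158 158 163 162 166
  159 132 110 134 162 170 170 171 170 167 164]
 [168 166 165 160 153 155 156 158 161 163 163 164 163 165 164 164 163 154
  126 115 140 164 170 170 171 170 167 163 161]
 [166 165 159 154 154 157 160 161 162 160 159 161 162 165 163 160 146 121
  120 147 166 170 172 169 169 167 163 161 163]]
25 None None
30 None None
35 None None
40 None (array([213.60417557, 233.86329651]), [4.5, 11.2])
45 None (array([213.55783653, 233.83105659]), [4.2, 10.9])
50 None (array([213.5353241 , 233.81908226]), [4.0, 10.7])
```

```bash
python3 -c "
from h import *
c=cam('side');b=hole(c,(213.6,234),14,47)[0]
for z in(.109,.111,.113): print(z,ray(c,*b,z).round(4))
ps=[]
import time
for i in range(6): ps.append(robot.read_state()['position'])
print(np.mean(ps,0),np.std(ps,0))
# same for peg: side ray of peg top at .055
print('peg side ray',ray(c,215.1,256,.055).round(4))
"
```

```text
0.109 [0.6151 0.1156 0.109 ]
0.111 [0.6129 0.1183 0.111 ]
0.113 [0.6107 0.121  0.113 ]
[0.57104113 0.07548411 0.07948324] [0.00000000e+00 1.38777878e-17 1.38777878e-17]
peg side ray [0.6105 0.1231 0.055 ]
```

>>> {"op": "jog_arm", "data": {
  "targets": [
    [0.003, -0.008, 0.04, 0, 0, 0],
    [0.003, -0.008, 0.08, 0, 0, 0],
    [0.003, -0.008, 0.11, 0, 0, 0],
    [0.003, -0.008, 0.11, 0, 0, 0],
    [0.003, -0.008, 0.11, 0, 0, 0]
  ]
}}

```text
t: 7.05
position: [0.5694, 0.0791, 0.035]
tcp_rot: [-0.0, 0.92, 0.392, -0.0]
force: [0.0, 0.1, -2.5]
finger_gap: 0.405
grasp_force: 80.6
```

```bash
python3 -c "
from h import *
c=cam('side');q=[.6105,.1225,.067];u,v=proj(c,q);print(u,v,robot.read_state()['position'])
for th in(42,50,60): print(hole(c,(u,v),16,th))
x,y=int(round(u)),int(round(v));print(x-14,y-10);print(c['pixels'][y-10:y+18,x-14:x+15].max(2).astype(int))
"
```

```text
214.80680350255463 251.5015992511354 [0.56983184 0.07920088 0.03560086]
(array([214.82795715, 251.60291672]), [5.1, 11.4])
(array([214.80038643, 251.58336258]), [4.8, 10.9])
(array([214.78813553, 251.55825615]), [4.4, 10.5])
201 242
[[169 167 161 155 155 157 160 163 162 162 162 163 164 163 164 164 155 127
  116 143 166 173 172 173 173 169 166 165 167]
 [167 161 156 156 159 162 162 163 162 160 163 164 166 167 164 150 124 123
  151 170 174 175 175 173 172 171 167 169 169]
 [167 163 158 159 162 162 163 162 162 164 166 167 167 165 146 119 129 161
  173 177 178 176 175 173 172 166 139 114 111]
 [164 161 159 162 163 164 164 164 167 167 168 165 133 108  87  88 112 145
  152 178 178 154 118 104  90  81  66  53  50]
 [160 159 162 163 162 164 165 166 162 118 104  84  62  49  40  46  56  70
   73  93 109  86  54  45  37  38  38  36  39]
 [160 162 163 162 162 166 161 115  91  54  45  36  37  37  36  37  36  38
   35  36  48  37  39  40  40  41  42  41  41]
 [162 162 162 161 164 161 113  55  37  35  34  35  35  37  35  36  36  36
   34  36  36  34  41  42  43  42  42  43  41]
 [163 162 161 163 16
[... 1821 characters left out ...]
169 165 163 164 167 165 151 165 170 163 155 134
  154 171 129 122 125 125 121 116 113 114 115]
 [162 164 166 169 170 167 165 163 163 166 170 167 151 165 169 164 157 133
  141 177 167 130 125 121 116 116 119 116 120]
 [164 167 170 170 167 164 163 163 166 170 166 137 122 165 170 164 157 134
  117 148 139 126 123 119 116 128 156 131 160]
 [168 171 169 167 164 163 165 167 171 167 119  92 106 164 172 165 159 135
   84  79  78  86 104 117 126 165 174 165 168]
 [171 170 165 164 163 165 169 171 169 128  83  84  92 162 172 166 158 138
   90  61  62  63  70  92 100 147 170 168 167]
 [168 165 163 162 165 169 172 169 133  88  86  83  88 159 172 167 159 140
   95  61  61  66  87  92  85  93 106 112 143]]
```

The ring's hole sits on the predicted peg line to within 0.1 px, so I'm lowering it onto the peg.

>>> {"op": "jog_arm", "data": {
  "targets": [
    [0, 0, 0.02, 0, 0, 0],
    [0, 0, 0.04, 0, 0, 0],
    [0, 0, 0.06, 0, 0, 0],
    [0, 0, 0.06, 0, 0, 0]
  ]
}}

```text
t: 7.5
position: [0.5684, 0.0789, 0.01]
tcp_rot: [-0.0, 0.92, 0.392, -0.001]
force: [-0.4, -0.1, -3.7]
finger_gap: 0.406
grasp_force: 80.6
```

>>> {"op": "jog_arm", "data": {
  "targets": [
    [0, 0, 0.02, 0, 0, 0],
    [0, 0, 0.04, 0, 0, 0],
    [0, 0, 0.052, 0, 0, 0],
    [0, 0, 0.052, 0, 0, 0],
    [0, 0, 0.052, 0, 0, 0],
    [0, 0, 0.052, 0, 0, 0]
  ]
}}

```text
t: 8.1
position: [0.5698, 0.0792, -0.0091]
tcp_rot: [0.0, 0.92, 0.392, 0.0]
force: [-0.9, 0.2, -3.6]
finger_gap: 0.405
grasp_force: 80.7
```

```bash
python3 -c "
from h import *
c=cam('side');u,v=proj(c,[.6105,.1225,.025]);x,y=int(u),int(v)
plan([0,0,0])
cv2.imwrite('pics/hook.png',cv2.resize(c['pixels'][y-50:y+30,x-30:x+80,::-1],None,fx=6,fy=6,interpolation=cv2.INTER_CUBIC))"
```

```text
t 8.15 pos [ 0.5698  0.0792 -0.009 ] yaw_y -43.85 z [ 0.001  0.    -1.   ] gap 0.40541384723102647 80.65966978669167 [-0.2 -0.8 -2.4]
shift [-1.1298 -0.8901 -0.0235]
```

View pics/hook.png

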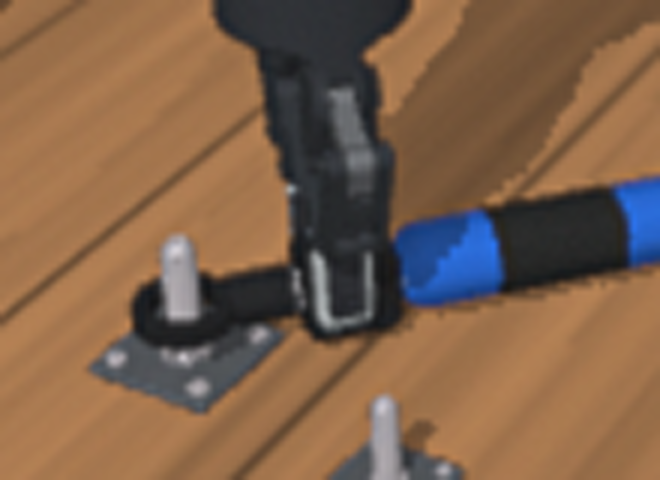

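The eye is on the peg: the peg at crop (180,275) passes through the ring, and the pads are on the collar at (345,290). Now pulling along -x of the tool.

>>> {"op": "jog_arm", "data": {
  "targets": [
    [-0.02, 0, 0, 0, 0, 0],
    [-0.04, 0, 0, 0, 0, 0],
    [-0.065, 0, 0, 0, 0, 0],
    [-0.09, 0, 0, 0, 0, 0],
    [-0.115, 0, 0, 0, 0, 0],
    [-0.14, 0, 0, 0, 0, 0],
    [-0.165, 0, 0, 0, 0, 0],
    [-0.19, 0, 0, 0, 0, 0],
    [-0.215, 0, 0, 0, 0, 0],
    [-0.24, 0, 0, 0, 0, 0],
    [-0.265, 0, 0, 0, 0, 0],
    [-0.28, 0, 0, 0, 0, 0],
    [-0.295, 0, 0, 0, 0, 0],
    [-0.295, 0, 0, 0, 0, 0]
  ]
}}

```text
t: 9.55
position: [0.4867, -0.0069, -0.0095]
tcp_rot: [0.0, 0.92, 0.392, -0.001]
force: [1.6, 0.1, -2.5]
finger_gap: 0.403
grasp_force: 80.8
```

>>> {"op": "jog_arm", "data": {
  "targets": [
    [-0.007, 0, 0, 0, 0, 0],
    [-0.014, 0, 0, 0, 0, 0],
    [-0.02, 0, 0, 0, 0, 0],
    [-0.02, 0, 0, 0, 0, 0],
    [-0.02, 0, 0, 0, 0, 0]
  ]
}}

```text
t: 10.05
position: [0.4828, -0.0111, -0.0092]
tcp_rot: [-0.0, 0.92, 0.392, 0.001]
force: [4.0, 2.9, -4.4]
finger_gap: 0.402
grasp_force: 80.4
```

>>> {"op": "jog_arm", "data": {
  "targets": [
    [-0.005, 0, 0, 0, 0, 0],
    [-0.01, 0, 0, 0, 0, 0],
    [-0.01, 0, 0, 0, 0, 0],
    [-0.01, 0, 0, 0, 0, 0]
  ]
}}

```text
t: 10.45
position: [0.4831, -0.0119, -0.0086]
tcp_rot: [-0.0, 0.92, 0.393, 0.004]
force: [9.7, 6.7, -6.6]
finger_gap: 0.408
grasp_force: 80.2
```

```bash
python3 -c "
from h import *
plan([0,0,0])
c=cam('side');t=cam('top');q=[.606,.118,.024];r=np.array(q)+[-.0,0,0]
for th in(45,55): print(hole(c,proj(c,q),16,th),proj(c,q), hole(t,proj(t,q),16,th),proj(t,q))
"
```

```text
t 10.45 pos [ 0.4831 -0.0119 -0.0086] yaw_y -43.74 z [ 0.007  0.003 -1.   ] gap 0.4082843635281081 80.22108614444733 [ 9.7  6.7 -6.6]
shift [-0.8133 -0.8932 -0.0298]
(array([227.43629837, 264.03520584]), [1.1, 2.0]) [219.06621145 266.4425178 ] (array([228.68265915, 193.93933487]), [8.4, 10.3]) [229.53604249 193.87121749]
None [219.06621145 266.4425178 ] (array([228.6566391 , 193.87528801]), [8.1, 9.7]) [229.53604249 193.87121749]
```

The force jumped to 12 N with no further travel, so this is the end stop. I'll relieve the slack and lift.

>>> {"op": "jog_arm", "data": {
  "targets": [
    [0.012, 0, 0, 0, 0, 0],
    [0.025, 0, 0, 0, 0, 0],
    [0.025, 0, 0, 0, 0, 0],
    [0.025, 0, -0.03, 0, 0, 0],
    [0.025, 0, -0.06, 0, 0, 0],
    [0.025, 0, -0.09, 0, 0, 0],
    [0.025, 0, -0.12, 0, 0, 0],
    [0.025, 0, -0.16, 0, 0, 0],
    [0.025, 0, -0.21, 0, 0, 0],
    [0.025, 0, -0.26, 0, 0, 0],
    [0.025, 0, -0.31, 0, 0, 0],
    [0.025, 0, -0.35, 0, 0, 0],
    [0.025, 0, -0.38, 0, 0, 0],
    [0.025, 0, -0.4, 0, 0, 0],
    [0.025, 0, -0.4, 0, 0, 0],
    [0.025, 0, -0.4, 0, 0, 0],
    [0.025, 0, -0.4, 0, 0, 0],
    [0.025, 0, -0.4, 0, 0, 0]
  ]
}}

```text
t: 12.35
position: [0.4858, -0.0073, 0.1499]
tcp_rot: [-0.0, 0.92, 0.392, -0.001]
force: [0.1, -0.8, -3.5]
finger_gap: 0.405
grasp_force: 80.8
```

```bash
python3 -c "
from h import *
plan([0,0,0])
c=cam('side');t=cam('top');s=robot.read_state();R=rot(s['tcp_rot'])
q=s['position']+[0,0,.032]+R@[.182,0,0];print(q)
for th in(45,55):
    a=hole(t,proj(t,q),14,th);b=hole(c,proj(c,q),14,th);print(a,b)
    if a and b: E=tri(t,a[0],c,b[0]);print('eye',E,proj(t,E)-a[0],(R.T@(E-s['position'])).round(4))
# blue barrel + bristle end in side view, assuming the vertical plane of the brush axis
h=cv2.cvtColor(c['pixels'],cv2.COLOR_RGB2HSV);bl=cv2.inRange(h,(100,120,60),(130,255,255))
n,l,S,ce=cv2.connectedComponentsWithStats(bl)
print([(S[i,4],ce[i].round(1)) for i in range(1,n) if S[i,4]>60])
for k in(-.01-.03,-.01-.13): print('pred',proj(c,s['position']+[0,0,.032]+R@[.117-.117+k,0,0]))
"
```

```text
t 12.35 pos [ 0.4858 -0.0073  0.1499] yaw_y -43.85 z [-0.002  0.    -1.   ] gap 0.4048207773714054 80.77833317220211 [ 0.1 -0.8 -3.5]
shift [-0.8277 -0.8882  0.3768]
[0.61208895 0.12393721 0.18195342]
(array([218.12009525, 188.06786156]), [10.2, 10.9]) (array([210.53809929, 206.79558277]), [3.1, 9.4])
eye [0.6077184  0.12418634 0.18315614] [-0.11084821 -0.1688936 ] [ 0.1791 -0.0034 -0.0332]
(array([218.07791805, 188.05441284]), [9.9, 10.6]) (array([210.48159027, 206.76421928]), [2.6, 8.6])
eye [0.60775694 0.1242896  0.18326753] [-0.11479147 -0.17485138] [ 0.1792 -0.0034 -0.0333]
[(np.int32(310), array([348.9, 185.2])), (np.int32(81), array([141. , 193.9])), (np.int32(234), array([309.2, 191.5]))]
pred [304.93786148 192.02068598]
pred [344.23468628 185.92164948]
```

The eye is now 119.6 mm farther from the tool than when shut, at 0.183 m height, and the barrel lies on the predicted level line. Handing in.

```bash
python3 -c "
from bench import robot
print(robot.hand_in())"
```

```text
the job is handed in; nothing more can be done
None
```

I hooked the brush on the largest peg, drew it out about 120 mm to the second stop, lifted it off, and handed in with it held level about 18 cm above the bench; hand-in returned no verdict, and I didn't re-measure the blanks, glue bottle or sanding block (no move went near them).

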